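# Snap a coffee capsule shut in the pliers and put it away in its drawer

## Task

A refilled coffee capsule stands in the pliers' jaw with its lid resting loose: leave it there and swing the pliers' upper arm down until the lid clicks fully shut. Then take the closed capsule out, stand it upright in the open capsule drawer, setting it down rather than dropping it, let go, and slide the drawer fully home. Leave the mug, spice jar and pepper mill where they are.

Things in the scene. Friction and masses are not known exactly. Their poses are not given: they have to be found in the camera images.
- pliers: hinged steel pliers-type hand press held on a wooden board (250 x 90 x 12 mm) screwed to the worktop. Origin: on the worktop under the centre of the jaw dish. Its -x axis points from the dish towards the handle ends, +x towards the hinge, z up. Lower arm fixed, 22 mm wide, 24 mm above the worktop. The hinge is carried by two cheeks 36 mm wide overall, 22 mm long in x, 97 mm high
- pliers_dish (a point): centre of the floor of the round lower jaw dish, 30 mm above the worktop, at pliers x = 0, y = 0; the capsule stands here inside a lip 5 mm high, inner diameter 39, outer diameter 45 mm. Same axes as pliers
- pliers_hinge (a point): centre of the hinge axis of the upper arm: pliers x = +95 mm, y = 0, 87.5 mm above the worktop; the axis is the pliers' y axis
- pliers_handle (a point): pressing point on the outer (upper when closed) face of the upper arm's black handle, 165 mm from the hinge axis along the arm and 8 mm off the arm's centre line, which passes through the hinge axis. It moves with the arm. The arm is a straight bar 20 mm wide, 16 mm thick, ending 194 mm from the hinge axis; a round pad of diameter 26 mm under it, 95 mm from the hinge axis, meets the lid
- pliers_arm (a joint): upper arm's angle (rad): 0 = sprung open, arm 1.43 rad above level, leaning slightly over the dish; grows as it swings down over the dish; 1.43 = closed on its stop, arm level, lid pressed home. A light return spring (0.08 Nm open, 0.3 Nm closed) lifts it open again in about a second once let go. The click takes about 10 N at the handle point
- capsule: plain aluminium coffee capsule, an upright cylinder of diameter 36 mm, total height 48 mm with the lid loose and 42 mm with it shut; about 60 g. Origin: centre of its underside, z up
- capsule_lid (a joint): travel of the capsule's round aluminium lid (diameter 36 mm, 8 mm thick) down onto the body (m): 0 = loose, a 6 mm gap shows a narrower dark neck under the lid; 0.006 = shut, lid flush on the body with no gap. It resists up to about 13 N, and once past half way it snaps home by itself and stays; less than half way it springs back up
- caddy_drawer0 (a joint): opening of the capsule drawer (m): 0 = shut; it starts open by 0.12 to 0.145. It slides along its own -x to open with about 1 N of friction and stays where it is left
- caddy_drawer0_handle (a point): middle of the steel bar handle on the drawer's front (bar 110 mm long along y, 35 mm in front of the front panel, about 52 mm above the worktop). Its x axis points into the cabinet: pushing along +x shuts the drawer
- drawer_floor (a point): centre of the drawer's inner floor, 22 mm above the worktop, axes as the handle's. Inside 175 mm long in x (-87 to +87 mm), 178 mm wide in y, walls 46 mm above this floor; the front panel's top is 78 mm above the worktop. With the drawer open by q, the floor from x = -87 mm to x = q - 94 mm lies out in front of the cabinet
- mug: bystander: white mug, diameter 80 mm, 85 mm high, origin under its centre
- spice_jar: bystander: small spice jar, diameter 44 mm, 85 mm high, origin under its centre
- pepper_mill: bystander: dark wooden pepper mill, diameter 50 mm, 100 mm high, origin under its centre
- caddy: the low light-wood cabinet with a navy front that holds the drawer, 220 x 220 mm, 90 mm high, fixed; origin under its centre, its front faces its own -x
Things that resemble listed ones, but are neither listed nor needed, are in the scene too. There is more than one size of the capsule; the job needs the middle-sized.

How it is judged:
By the outcome, as a careful person would: the job done as asked, in the order asked, and still so for the second after the job is handed in, with the robot touching nothing.
It also fails if it takes over 72 s, if anything falls off the work surface, if the arm or the gripper's body presses on something with over 40 N, if the wrist force passes 120 N, or if a joint passes its speed limit or range.

## Robot

A 6-joint arm with a two-finger parallel gripper is mounted at the origin on the work surface. World frame = base frame: x ahead of the robot, y to its left, z up, the work surface at z = 0. Lengths are in m, angles in rad, forces in N, time in s.
With the tool pointing down it reaches from about 0.35 to 0.775 m from the base axis. Payload 7.3 kg.
Tool frame: the origin (TCP) lies at the centre of the arm's flange, where the gripper is bolted on; the fingertips stand 178 mm ahead of it and the grasp point (between the pads) lies 159 mm ahead of it (tip_extent is the distance from the TCP to the fingertips, in m); z points along the fingers, y is the line along which they close (so a half turn about z gives the same grasp; the last joint's range is limited). The gripper opens to 92 mm and grips with 3 to 60 N. Pads are 19 mm wide; open, the fingers measure 130 mm over their backs; the gripper's body (75 mm by 190 mm) begins 47 mm behind the grasp point.
Start: joints at [-1.399, 0.342, 1.524, -0, 1.275, -0.146], TCP at [0.164, -0.499, 0.405] pointing down, gripper open.
Joint ranges: [-2.53, 2.53], [-0.77, 2.02], [0.04, 2.7], [-1, 4.14], [0.28, 2.66], [-3.11, 3.11]. Speed limits (rad/s): [2.57, 2.57, 3.14, 3.14, 3.14, 3.14].

## Interface

Orientations are given as [roll, pitch, yaw] about the fixed x, y, z axes, in that order (R = Rz(yaw) Ry(pitch) Rx(roll)).
In Python, from cell import * gives the robot as it stands.
- The arm moves only by the tool arm_command, never from a script. Its arguments are lists of equal length, an entry for each row: "xyz": the shift along the world's x, y, z in mm, a list of three; "spin": the turn about the world's z in degrees. In form: {"xyz": [[tx, ty, tz], ...], "spin": [spin, ...]}. A call has 1 to 20 rows; each row shifts and turns the commanded pose from where the row before left it; what a row does not reach is not made up. A row lasts 1/10 s, in which the tool goes at most 50 mm and 8.59 degrees, less where a joint would pass 70% of its speed; a pose out of reach is approached as far as the arm can. A call with a gripper value outside its range is refused whole. "jaw" is the opening, from -1 (shut) to 1 (fully open), set as the call begins (left out, the last holds). The fingers move at their own pace and stop on an object; "squeeze" is the grip in N (left out, the last holds). Time passes only in rows, so rows that do not move let the fingers close. It gives the time, the measured TCP pose, the force, the opening and the grip force at its end, in the units of the state.
- observe(): the state, without advancing time (a new reading comes with each control period).
- read_camera(name): name is "side" or "top"; returns a dict with "img" (480x640x3 uint8, red, green, blue), "depth" (480x640 float32, m along the optical axis (not along the pixel's ray), 0 where there is no reading), "fx", "fy", "cx", "cy" (pixels), "world_from_camera" (4x4, takes a point from camera to world coordinates). Camera axes: x right, y up, looking along -z (the intrinsics and any distortion apply to the point x, -y, -z); pixel columns grow to the right and rows downward; lengths in m; the calibration is good to about 2 mm. A picture is of the moment at which its call begins.
- hand_in(): hands the job in; it is judged then, once.
The state is a dict: "time": time; "qpos": joint angles; "qvel": joint speeds; "joint_efforts": joint torques, N m; "tool_pos": TCP position; "tool_rot": TCP orientation; "contact_force": force on the tool from outside, world axes, zero at the start; "torque": the same for the moment, N m; "opening": finger opening in m; "grip_force": force on a finger pad.
Only numpy, scipy, OpenCV 4.12 (cv2) and the standard library are available. Lean on these libraries where they do the work, as an engineer would, in place of code of your own. Each camera call takes 0.05 s, during which the arm holds its last target. There are 200 camera calls.

## Working session

There is one attempt and no reset: what is moved stays moved. The work goes in short steps, Python scripts to look and compute and a tool call to move; the robot and the scene stay as the last step left them, time stands still between calls to the robot, and variables do not carry over. Pictures are saved under pics/ and viewed, at most 11 in all, crops included, and the job is handed in when it is done.

Besides the shell and the picture viewer there is one more tool, called after "Emit:" as name(argument=value, ...), one argument or row to a line, values as JSON. arm_command: Moves the arm, as the interface text tells. Its arguments: {"type":"object","properties":{"xyz":{"type":"array","items":{"type":"array","items":{"type":"number"}}},"spin":{"type":"array","items":{"type":"number"}},"jaw":{"type":"number"},"squeeze":{"type":"number"}},"required":["xyz","spin"]}

```bash
mkdir -p pics; cat > h.py <<'E'
from cell import *
import numpy as np, cv2, pickle
def snap(n,tag):
    c=read_camera(n); pickle.dump(c,open(f'pics/{tag}.pkl','wb')); cv2.imwrite(f'pics/{tag}.png',c['img'][:,:,::-1]); return c
def load(tag): return pickle.load(open(f'pics/{tag}.pkl','rb'))
def cloud(c):
    v,u=np.mgrid[0:480,0:640]; d=c['depth']
    p=np.stack([(u-c['cx'])/c['fx']*d,-(v-c['cy'])/c['fy']*d,-d,np.ones_like(d)],-1)@c['world_from_camera'].T
    p=p[...,:3]; p[d==0]=np.nan; return p
def crop(tag,u0,v0,u1,v1,s):
    i=cv2.imread(f'pics/{tag}.png')[v0:v1,u0:u1]; cv2.imwrite(f'pics/{tag}_c{u0}_{v0}.png',cv2.resize(i,None,fx=s,fy=s,interpolation=cv2.INTER_CUBIC))
E
python3 - <<'E'
from h import *
a=snap('top','t0');b=snap('side','s0');print({k:v for k,v in a.items() if k not in('img','depth')},b['world_from_camera'],[k for k in a])
o=observe();print(o['tool_pos'],o['tool_rot'],o['time'],o['opening'])
E
```

```text
{'fx': 576.4766989392105, 'fy': 576.4766989392105, 'cx': 320.09841128123145, 'cy': 231.3000256000943, 'world_from_camera': array([[ 9.23685637e-03,  9.87634085e-01, -1.56504298e-01,
         4.55735094e-01],
       [-9.99957119e-01,  9.22692700e-03, -7.89963453e-04,
         7.74420389e-02],
       [ 6.63858903e-04,  1.56504884e-01,  9.87676962e-01,
         1.31496888e+00],
       [ 0.00000000e+00,  0.00000000e+00,  0.00000000e+00,
         1.00000000e+00]])} [[-0.76009431  0.3906712  -0.51926164  0.09530951]
 [-0.64975168 -0.46788752  0.59908599  0.69621524]
 [-0.0089104   0.79275298  0.60947791  0.80903907]
 [ 0.          0.          0.          1.        ]] ['img', 'depth', 'fx', 'fy', 'cx', 'cy', 'world_from_camera']
[ 0.16406199 -0.49857997  0.40413118] [-3.14025395e+00 -2.11369555e-04  3.17822322e-01] 0.1 0.09148642166711056
```

View pics/t0.png

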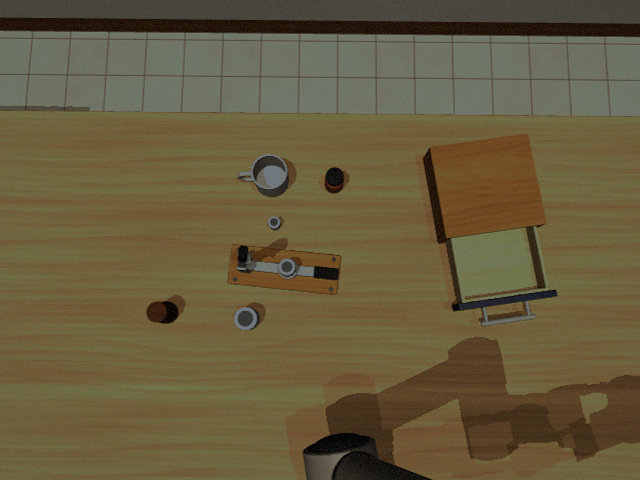

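View pics/s0.png

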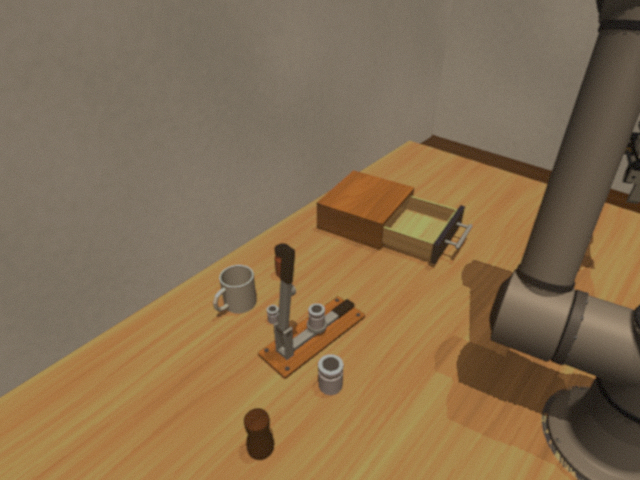

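Top: the pliers' board spans (228..341, 245..294), hinge and upright arm at (244,258), drawer handle at (508,320). Capsule candidates in the top picture are the one in the dish (288,268), a large one (246,318) and a small one (274,223). The middle-sized one in the dish is the target. Bystanders are the mug (270,175), jar (334,180) and mill (162,312).

```bash
python3 - <<'E'
from h import *
c=load('t0');P=cloud(c)
def at(u,v,r=1): return np.round(np.nanmedian(P[v-r:v+r+1,u-r:u+r+1].reshape(-1,3),0)*1000,1)
for n,u,v in [('cap',288,268),('big',246,318),('small',274,223),('mugfloor',271,176),('jar',334,175),('mill',158,312),('handle low',326,273),('armtop',243,249),('hbarL',484,323),('hbarR',533,317),('frontL',458,306),('frontR',552,293),('drawerfloor',495,265),('cabtop',485,185),('worktop',400,300)]: print(n,at(u,v,0 if 'h' in n else 1))
def ray(u,v,z):
    W=c['world_from_camera'];d=W[:3,:3]@np.array([(u-c['cx'])/c['fx'],-(v-c['cy'])/c['fy'],-1]);o=W[:3,3];return np.round((o+d*(z-o[2])/d[2])*1000,1)
print('board',[ray(*p,.012) for p in [(232,245),(341,256),(337,294),(228,285)]])
def box(x0,x1,y0,y1,z0,z1):
    m=(P[...,0]>x0)&(P[...,0]<x1)&(P[...,1]>y0)&(P[...,1]<y1)&(P[...,2]>z0)&(P[...,2]<z1);return P[m]*1000
k=at(288,268)/1000
q=box(k[0]-.03,k[0]+.03,k[1]-.03,k[1]+.03,.07,.085);print('captop',len(q),q.mean(0),q.min(0),q.max(0))
for n,b in [('board',(.3,.5,0,.3,.008,.016)),('front',(.25,.4,-.45,-.1,.072,.084)),('bar',(.2,.32,-.4,-.15,.045,.062)),('cab',(.35,.8,-.5,-.1,.083,.096)),('drawfloor',(.3,.5,-.45,-.1,.018,.026))]:
    q=box(*b)
    if len(q)>5: print(n,len(q),np.round(q.mean(0)),cv2.minAreaRect(q[:,:2].astype(np.float32)))
s=load('s0');S=cloud(s)
for n,u,v in [('arm top end',284,247),('handle mid',285,265),('hinge',286,340),('cap',317,310),('big',330,362),('jar?',288,290)]:
    print('side',n,np.round(S[v,u]*1000,1))
crop('s0',240,230,400,390,5); crop('t0',220,235,350,335,6)
E
```

```text
cap [571.4 146.8  78.6]
big [464.1 235.4  67.6]
small [676.  182.2  38.1]
mugfloor [793.1 194.4   4.9]
jar [775.2  49.1  86.1]
mill [474.6 415.9  97.5]
handle low [565.4  64.4  28.1]
armtop [585.7 217.2 281.2]
hbarL [ 458.3 -277.5   54.1]
hbarR [ 472.1 -383.6   55.2]
frontL [ 493.6 -217.9   72.9]
frontR [ 523.  -419.2   76.7]
drawerfloor [ 587.4 -315.5   23. ]
cabtop [ 755.5 -280.1   90.1]
worktop [ 5.080e+02 -1.041e+02 -2.000e-01]
board [array([628.7, 279. ,  12. ]), array([605.8,  30.5,  12. ]), array([519.7,  39.1,  12. ]), array([537.7, 285. ,  12. ])]
captop 213 [573.84353005 149.33449177  78.81292575] [556.16498313 131.49550991  71.46258855] [590.94924794 166.24025105  84.71638497]
board 33 [420. 182.   9.] ((390.2807312011719, 159.0597686767578), (234.81265258789062, 189.19752502441406), 82.75155639648438)
cab 6691 [ 726. -285.   90.] ((659.6610717773438, -300.50262451171875), (317.1343688964844, 222.510009765625), 8.611886978149414)
side arm top end [586.2 221.2 283. ]
side handle mid [577.  230.5 251.3]
side hinge [565.9 252.1  73.1]
side cap [568.7 152.1  79.5]
side big [464.7 235.   69. ]
side jar? [572.1 231.6 192.5]
```

View pics/t0_c220_235.png

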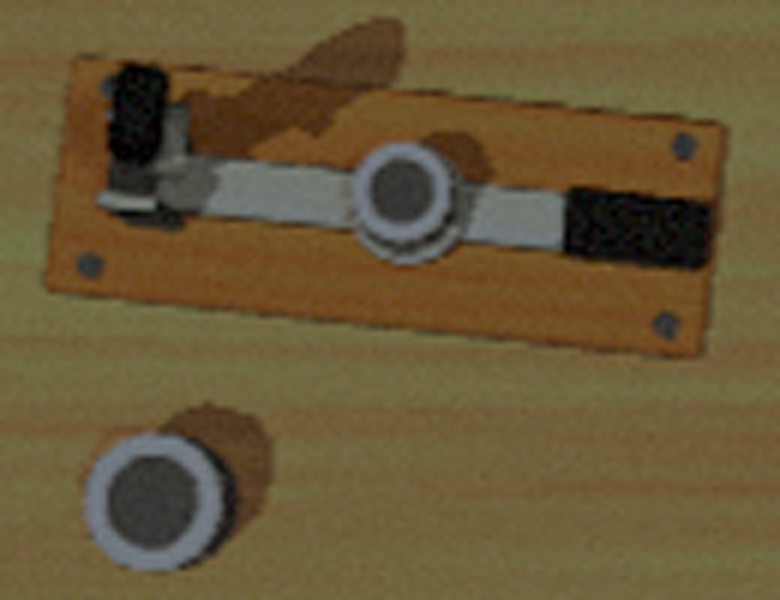

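```bash
python3 -c "
import cv2;i=cv2.imread('pics/s0_c240_230.png');cv2.imwrite('pics/s0z.png',cv2.resize(i,(600,600)))"
```

```text
(no output)
```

View pics/s0z.png

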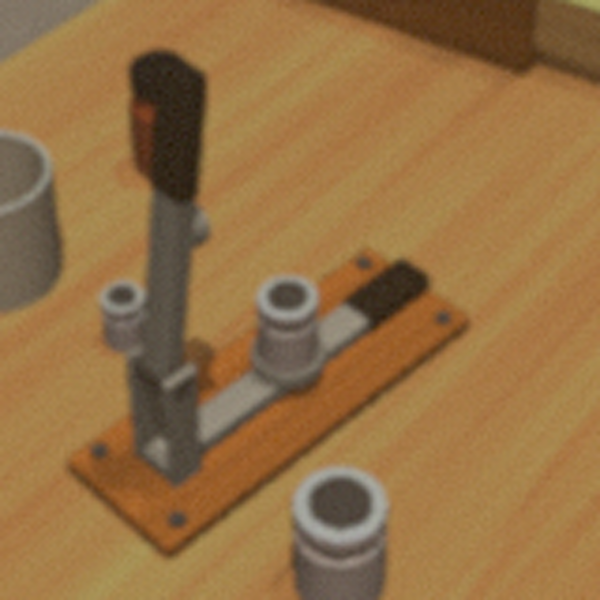

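The close crops show the middle capsule in the dish with the neck gap visible, and the pliers' arm up at the hinge. I'm moving to the hinge side of the arm with the fingers shut.

Emit:
arm_command(
  xyz=[
    [28.6,39.9,3],
    [28.6,39.9,3],
    [28.6,39.9,3],
    [28.6,39.9,3],
    [28.6,39.9,3],
    [28.6,39.9,3],
    [28.6,39.9,3],
    [28.6,39.9,3],
    [28.6,39.9,3],
    [28.6,39.9,3],
    [3,37,0],
    [3,37,0],
    [3,37,0],
    [3,37,0],
    [3,37,0],
    [3,37,0],
    [3,37,0],
    [3,37,0],
    [3,37,0],
    [3,37,0],
  ],
  spin=[3.36,3.36,3.36,3.36,3.36,3.36,3.36,3.36,3.36,3.36,3.36,3.36,3.36,3.36,3.36,3.36,3.36,3.36,3.36,3.36],
  jaw=-1,
  squeeze=10,
)

```text
time: 2.1
tool_pos: [0.4799, 0.2719, 0.4344]
tool_rot: [-3.141, 0.0, 1.493]
contact_force: [1.3, 0.4, 0.3]
opening: 0.0001
grip_force: 0.0
```

Emit:
arm_command(
  xyz=[
    [26,0,-1],
    [26,0,-1],
    [26,0,-1],
    [25,0,-1],
    [0,0,0],
    [0,0,0],
  ],
  spin=[0,0,0,0,0,0],
)

```text
time: 2.7
tool_pos: [0.5831, 0.2702, 0.4297]
tool_rot: [-3.14, 0.001, 1.49]
contact_force: [-0.1, 0.4, 0.0]
opening: 0.0007
grip_force: 0.0
```

```bash
python3 - <<'E'
from h import *
c=snap('side','s1');o=observe();print(o['tool_pos'],o['tool_rot'],o['contact_force'],o['qpos'])
i=cv2.imread('pics/s1.png')[90:390,180:500];cv2.imwrite('pics/s1z.png',cv2.resize(i,(640,600)))
# path of finger centre
u=np.array([.083,.9965]);d=np.array([573.3,149])
for f in [1.43,1.2,1.0,.8,.6,.4,.2,.1,0]:
    uu=95-165*np.cos(f)+8*np.sin(f)+9.5; z=87.5+165*np.sin(f)+8*np.cos(f)
    print(f,np.round(d+uu*u,1),round(z+178,1))
E
```

```text
[0.58262121 0.27030356 0.43020602] [-3.14018724e+00  4.33828519e-04  1.49065212e+00] [-0.01307877 -0.94562777 -0.45559162] [3.15122750e-01 5.50543095e-01 1.11985875e+00 1.41465784e-04
 1.47265491e+00 3.95253300e-01]
1.43 [580.7 238. ] 430.0
1.2 [577.6 201. ] 422.2
1.0 [575.1 171. ] 408.7
0.8 [572.9 144.3] 389.4
0.6 [571.  121.9] 365.3
0.4 [569.6 104.8] 337.1
0.2 [568.7  93.6] 306.1
0.1 [568.4  90.3] 289.9
0 [568.3  88.7] 273.5
```

View pics/s1z.png

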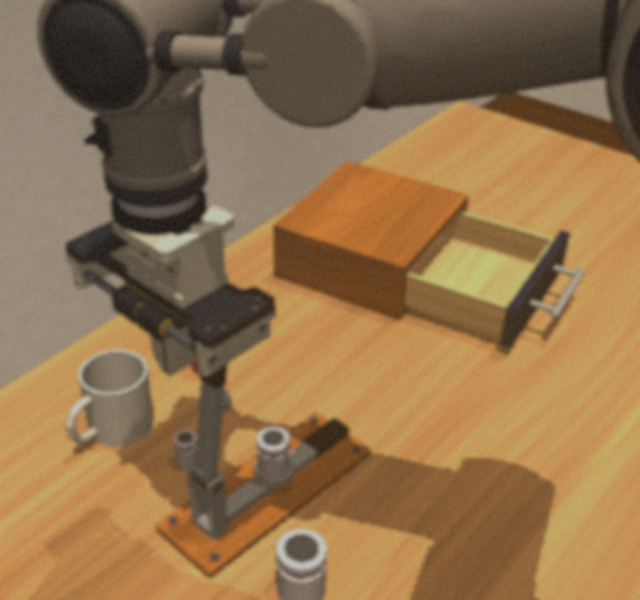

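The fingers are behind the arm (at about (210,350) in the picture), clear of everything. Starting the swing along the arc.

Emit:
arm_command(
  xyz=[
    [-1,-16,0],
    [-1.3,-16,0],
    [-1.5,-18,-3.5],
    [-1.6,-19,-4.5],
    [-1.3,-15,-6],
    [-1.2,-15,-7.5],
    [-1.1,-14,-9],
    [-1.1,-13,-10.5],
    [-1,-12,-11.5],
    [-0.9,-10.5,-12.5],
  ],
  spin=[0,0,0,0,0,0,0,0,0,0],
)

```text
time: 3.75
tool_pos: [0.5704, 0.1204, 0.3657]
tool_rot: [3.141, -0.0, 1.49]
contact_force: [-0.1, 1.4, 1.4]
opening: 0.0004
grip_force: 0.5
```

```bash
python3 - <<'E'
from h import *
c=snap('side','s2');o=observe();print(o['tool_pos'],o['contact_force'],o['torque'])
i=cv2.imread('pics/s2.png')[90:390,180:500];cv2.imwrite('pics/s2z.png',cv2.resize(i,(640,600)))
E
```

```text
[0.57007337 0.11906813 0.36341481] [ 0.02569052 -0.62842096 -1.61036664] [-0.10748698 -0.13898912  0.02472251]
```

View pics/s2z.png

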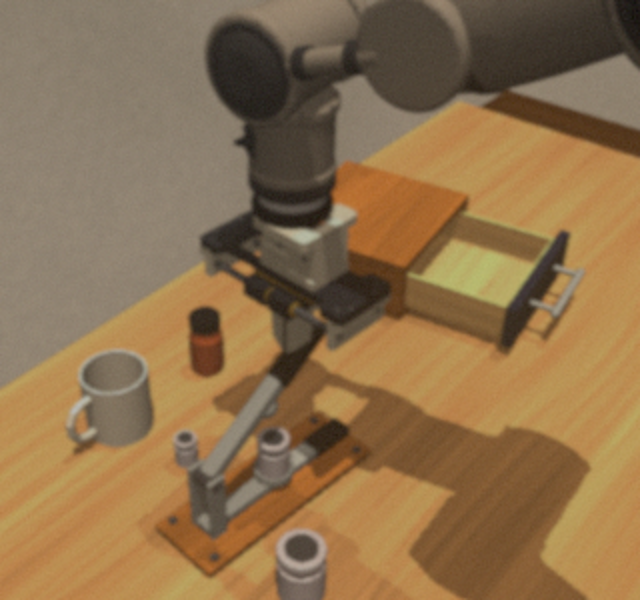

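The arm is swinging down under the fingertips. Continuing down to just above the click.

Emit:
arm_command(
  xyz=[
    [-0.5,-6,-9],
    [-0.5,-6,-9.5],
    [-0.4,-5,-10],
    [-0.3,-4,-10],
    [-0.3,-4,-10],
    [-0.3,-3,-10],
    [-0.2,-3,-8],
    [-0.1,-1.5,-6],
    [0,0,0],
  ],
  spin=[0,0,0,0,0,0,0,0,0],
)

```text
time: 4.7
tool_pos: [0.5683, 0.0891, 0.2922]
tool_rot: [-3.14, 0.0, 1.491]
contact_force: [-0.7, -0.1, 0.1]
opening: 0.0003
grip_force: 0.4
```

Emit:
arm_command(
  xyz=[
    [0,0,-3],
    [0,0,-3],
    [0,0,-3],
    [0,0,-3],
    [0,0,-3],
    [0,0,-1],
    [0,0,-1],
    [0,0,0],
    [0,0,0],
  ],
  spin=[0,0,0,0,0,0,0,0,0],
)

```text
time: 5.6
tool_pos: [0.5685, 0.0894, 0.2762]
tool_rot: [-3.142, -0.0, 1.491]
contact_force: [0.1, 0.5, 0.9]
opening: 0.0005
grip_force: 0.5
```

Emit:
arm_command(
  xyz=[
    [0,0,-1],
    [0,0,-1],
    [0,0,-1],
    [0,0,0],
    [0,0,0],
  ],
  spin=[0,0,0,0,0],
)

```text
time: 6.1
tool_pos: [0.5684, 0.0893, 0.2743]
tool_rot: [3.141, 0.0, 1.491]
contact_force: [-3.2, -1.0, 8.3]
opening: 0.0003
grip_force: 4.5
```

Emit:
arm_command(
  xyz=[
    [0,0,-1],
    [0,0,-1],
    [0,0,0],
    [0,0,0],
  ],
  spin=[0,0,0,0],
)

```text
time: 6.5
tool_pos: [0.5683, 0.0893, 0.274]
tool_rot: [3.14, 0.0, 1.491]
contact_force: [-7.3, -1.0, 20.2]
opening: 0.0006
grip_force: 10.5
```

Emit:
arm_command(
  xyz=[
    [0,0,-1],
    [0,0,-1],
    [0,0,0],
    [0,0,0],
  ],
  spin=[0,0,0,0],
)

```text
time: 6.9
tool_pos: [0.5682, 0.0893, 0.2737]
tool_rot: [3.139, 0.0, 1.491]
contact_force: [-12.7, -2.0, 33.4]
opening: 0.0006
grip_force: 16.3
```

It's on the stop: z no longer moves while the force rises, at the expected closed height. Releasing sideways toward the base.

Emit:
arm_command(
  xyz=[
    [0,0,8],
    [-10,-2,6],
    [-40,-4,0],
    [-45,-4,0],
    [-45,0,0],
    [-20,10,0],
    [0,14,-20],
    [0,14,-20],
    [0,8,-10],
    [0,0,0],
    [0,0,0],
    [0,0,0],
  ],
  spin=[0,0,0,0,0,0,0,0,0,0,0,0],
  jaw=1,
)

```text
time: 8.1
tool_pos: [0.4087, 0.125, 0.2338]
tool_rot: [3.141, -0.0, 1.49]
contact_force: [-0.2, -0.0, -0.1]
opening: 0.0902
grip_force: 0.0
```

```bash
python3 - <<'E'
from h import *
c=snap('side','s3');t=snap('top','t3');o=observe();print(o['time'],o['tool_pos'],o['tool_rot'],o['contact_force'],o['opening'])
a=cv2.resize(cv2.imread('pics/s3.png')[230:390,220:400],(675,600))
b=cv2.imread('pics/s3.png')
cv2.imwrite('pics/s3z.png',a)
for n,k in (('side',c),('top',t)):
    P=cloud(k);m=(abs(P[...,0]-.573)<.025)&(abs(P[...,1]-.149)<.025)&(P[...,2]>.06)&(P[...,2]<.09);q=P[m]*1000
    if len(q): print(n,len(q),q.min(0),q.max(0),np.percentile(q[:,2],[50,90]),(q.min(0)+q.max(0))/2)
E
```

```text
8.2 [0.40875411 0.12492534 0.23380745] [ 3.14033429e+00 -1.47296210e-04  1.49011330e+00] [0.4779414  0.7227143  0.10938771] 0.09152943016579582
side 209 [554.17551979 132.30293079  60.092757  ] [591.144501   169.15733248  76.30998819] [71.79755467 74.09099165] [572.6600104  150.73013164  68.2013726 ]
top 216 [556.42886966 131.76051505  60.29871189] [591.60427371 166.82419279  79.92221948] [73.26849821 76.85363076] [574.01657168 149.29235392  70.11046568]
```

View pics/s3z.png

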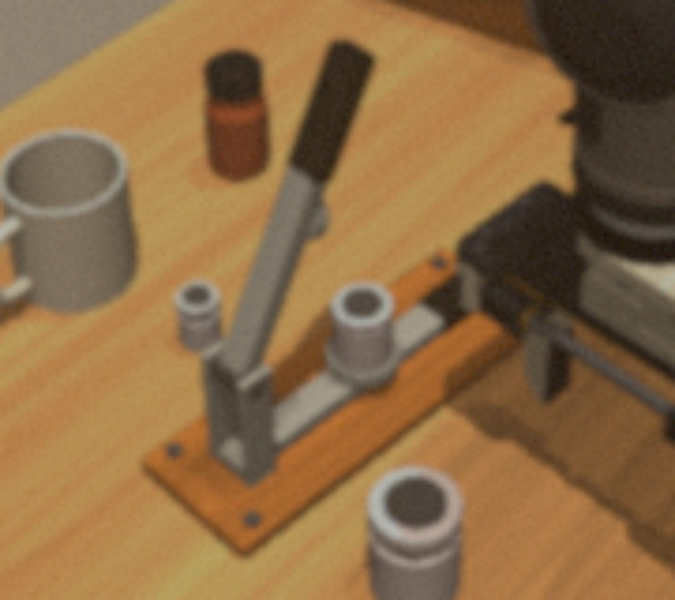

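The lid is shut (no gap, top at about 72 mm) and the arm is springing open. Moving over the capsule and grasping across the pliers' y axis.

Emit:
arm_command(
  xyz=[
    [0,0,23],
    [0,0,23],
    [0,0,0],
    [0,0,0],
    [0,0,0],
    [33,4,0],
    [33,4,0],
    [33,4,0],
    [33,4,0],
    [32,4.4,0],
    [0,0,0],
    [0,0,-15],
    [0,0,-15],
    [0,0,-12],
    [0,0,-10],
    [0,0,-6],
    [0,0,-4],
    [0,0,0],
    [0,0,0],
  ],
  spin=[0,0,0,0,0,0,0,0,0,0,0,0,0,0,0,0,0,0,0],
  jaw=1,
)

```text
time: 10.1
tool_pos: [0.5726, 0.1457, 0.2177]
tool_rot: [3.141, -0.0, 1.491]
contact_force: [-0.1, 0.1, -0.6]
opening: 0.0918
grip_force: 0.0
```

Emit:
arm_command(
  xyz=[
    [0,0,0],
    [0,0,0],
    [0,0,0],
    [0,0,0],
    [0,0,0],
    [0,0,0],
    [0,0,0],
    [0,0,0],
    [0,0,0],
    [0,0,0],
  ],
  spin=[0,0,0,0,0,0,0,0,0,0],
  jaw=-1,
  squeeze=12,
)

```text
time: 11.1
tool_pos: [0.5725, 0.1457, 0.2172]
tool_rot: [3.141, 0.0, 1.491]
contact_force: [0.2, -0.2, -0.8]
opening: 0.0357
grip_force: 12.0
```

Gripped (35.7 mm). Lifting and refining the drawer pose.

Emit:
arm_command(
  xyz=[
    [0,0,5],
    [0,0,10],
    [0,0,15],
    [0,0,20],
    [0,0,20],
    [0,0,20],
    [0,0,20],
    [0,0,0],
  ],
  spin=[0,0,0,0,0,0,0,0],
)

```text
time: 11.9
tool_pos: [0.5731, 0.1458, 0.3309]
tool_rot: [3.135, -0.001, 1.491]
contact_force: [0.1, 0.3, -1.4]
opening: 0.0357
grip_force: 12.0
```

```bash
python3 - <<'E'
from h import *
c=load('t0');P=cloud(c)*1000
R=lambda m:cv2.minAreaRect(P[m][:,:2].astype(np.float32))
v,u=np.mgrid[0:480,0:640]
cab=(v<240)&(v>130)&(u>420)&(abs(P[...,2]-90)<4); cm=cv2.morphologyEx(cab.astype(np.uint8),cv2.MORPH_OPEN,np.ones((7,7)))>0; print('cab',R(cm))
fl=(v>225)&(v<305)&(u>450)&(u<550)&(abs(P[...,2]-22)<4); print('floor',R(fl))
fr=(v>285)&(v<315)&(u>450)&(u<560)&(P[...,2]>71)&(P[...,2]<84); print('front',fr.sum(),R(fr))
br=(v>305)&(v<330)&(u>475)&(u<540)&(P[...,2]>46)&(P[...,2]<62);print('bar',br.sum(),R(br))
o=observe();print(o['tool_pos'],o['opening'],o['grip_force'])
crop('t0',430,120,570,340,2.7)
E
```

```text
cab ((750.5248413085938, -265.02471923828125), (167.71356201171875, 129.04986572265625), 7.982388019561768)
floor ((588.378662109375, -309.0309753417969), (146.70184326171875, 187.1683349609375), 8.690832138061523)
front 727 ((521.9359741210938, -321.4438781738281), (44.547698974609375, 214.7108612060547), 8.434619903564453)
bar 365 ((479.44677734375, -327.2555847167969), (39.938533782958984, 120.05211639404297), 8.19177532196045)
[0.57305027 0.14581468 0.3309218 ] 0.03569688430881518 12.000403292477131
```

View pics/t0_c430_120.png

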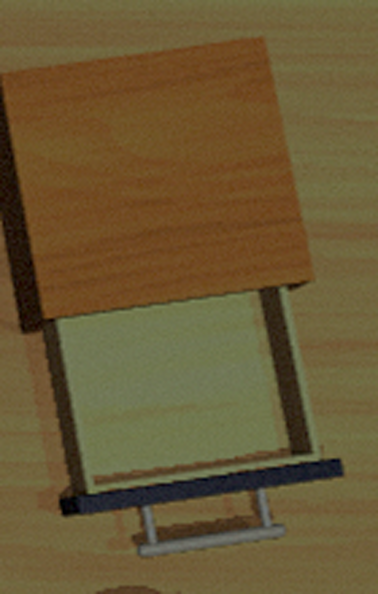

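The drawer axis is at about 8.4°, and the visible floor is clear and empty. Carrying the capsule over it.

Emit:
arm_command(
  xyz=[
    [0,-15,0],
    [0,-25,0],
    [0,-32,0],
    [0,-32,0],
    [0,-32,0],
    [0,-32,0],
    [0,-32,0],
    [0,-32,0],
    [0,-32,0],
    [0,-32,0],
    [0,-32,0],
    [0,-32,0],
    [0,-32,0],
    [0,-32,0],
    [1,-21,0],
    [0,-15,0],
    [0,0,0],
    [0,0,0],
  ],
  spin=[-3,-5,-5,-5,-5,-5,-5,-5,-5,-5,-5,-5,-5,-5,-5,-4,0,0],
)

```text
time: 13.7
tool_pos: [0.5728, -0.3146, 0.3259]
tool_rot: [-3.14, 0.002, 0.146]
contact_force: [-0.1, -0.0, -0.7]
opening: 0.0357
grip_force: 12.0
```

Emit:
arm_command(
  xyz=[
    [0,0,-15],
    [0,0,-20],
    [0,0,-20],
    [0,0,-20],
    [0,0,-15],
    [0,0,-10],
    [0,0,-6],
    [0,0,-4],
    [0,0,0],
    [0,0,0],
  ],
  spin=[0,0,0,0,0,0,0,0,0,0],
)

```text
time: 14.7
tool_pos: [0.5737, -0.3144, 0.2179]
tool_rot: [3.141, -0.001, 0.147]
contact_force: [-0.7, -0.2, -0.5]
opening: 0.0357
grip_force: 12.0
```

```bash
python3 - <<'E'
from h import *
t=snap('side','s4');o=observe();print(o['time'],o['tool_pos'],o['tool_rot'],o['contact_force'],o['opening'],o['grip_force'])
crop('s4',300,130,500,280,4)
E
```

```text
14.75 [ 0.57364691 -0.3144709   0.21798941] [ 3.14059178e+00 -9.43903098e-04  1.46732175e-01] [ 0.02368985 -0.91182075 -0.09166887] 0.03602914520798185 12.0015325024724
```

View pics/s4_c300_130.png

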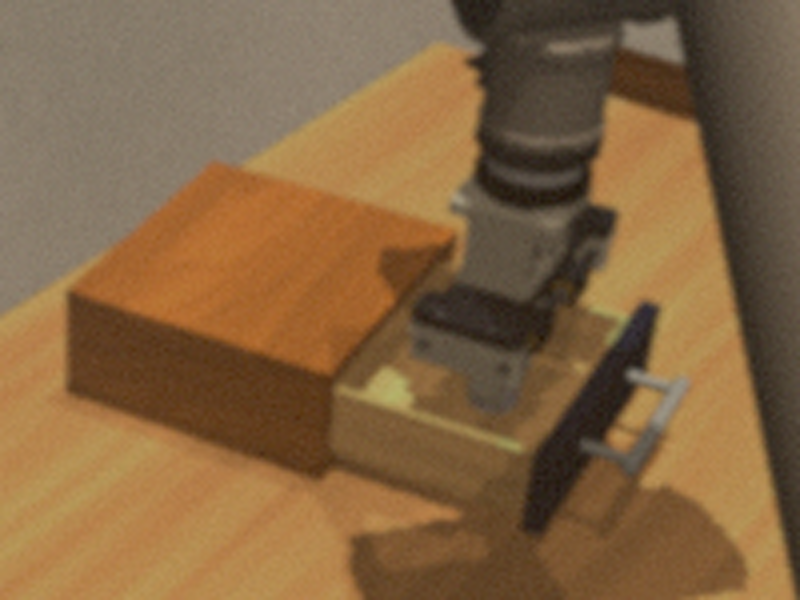

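The gripper sits inside the drawer, clear of the walls, the front panel and the cabinet. Lowering until contact.

Emit:
arm_command(
  xyz=[
    [0,0,-2],
    [0,0,-2],
    [0,0,-2],
    [0,0,-1],
    [0,0,-1],
    [0,0,0],
    [0,0,0],
  ],
  spin=[0,0,0,0,0,0,0],
)

```text
time: 15.45
tool_pos: [0.5735, -0.3143, 0.2093]
tool_rot: [3.141, -0.0, 0.147]
contact_force: [0.1, 0.4, -1.1]
opening: 0.0358
grip_force: 12.0
```

Emit:
arm_command(
  xyz=[
    [0,0,-0.5],
    [0,0,-0.5],
    [0,0,0],
    [0,0,0],
  ],
  spin=[0,0,0,0],
)

```text
time: 15.85
tool_pos: [0.5737, -0.3142, 0.2092]
tool_rot: [3.141, -0.001, 0.147]
contact_force: [-1.9, 1.5, 5.7]
opening: 0.0354
grip_force: 12.0
```

Contact made. Releasing and rising.

Emit:
arm_command(
  xyz=[
    [0,0,0.5],
    [0,0,0],
    [0,0,0],
    [0,0,0],
    [0,0,0],
    [0,0,0],
  ],
  spin=[0,0,0,0,0,0],
  jaw=0.4,
)

```text
time: 16.45
tool_pos: [0.5735, -0.3143, 0.2087]
tool_rot: [3.142, 0.0, 0.147]
contact_force: [0.7, -0.0, 0.1]
opening: 0.0643
grip_force: 0.0
```

Emit:
arm_command(
  xyz=[
    [0,0,5],
    [0,0,10],
    [0,0,20],
    [0,0,30],
    [0,0,30],
    [-25,-4,0],
    [-35,-5,0],
    [-40,-6,0],
    [-40,-6,0],
    [-10,-2,0],
    [0,0,0],
    [0,0,0],
  ],
  spin=[0,0,0,0,0,0,0,0,0,0,0,0],
)

```text
time: 17.65
tool_pos: [0.4243, -0.3376, 0.3045]
tool_rot: [3.14, -0.002, 0.146]
contact_force: [0.2, -0.7, -0.1]
opening: 0.0642
grip_force: 0.0
```

```bash
python3 - <<'E'
from h import *
t=snap('side','s5');o=observe();print(o['time'],o['tool_pos'],o['opening'])
P=cloud(t)*1000
m=(P[...,2]>60)&(P[...,2]<69)&(abs(P[...,0]-574)<30)&(abs(P[...,1]+314)<30);print(m.sum(),P[m].min(0),P[m].max(0))
crop('s5',320,150,500,285,4)
E
```

```text
17.7 [ 0.42459264 -0.33734131  0.30425586] 0.06426370932594054
89 [ 560.9078445  -332.16448166   60.00562447] [ 597.03149902 -290.51194295   66.90347087]
```

View pics/s5_c320_150.png

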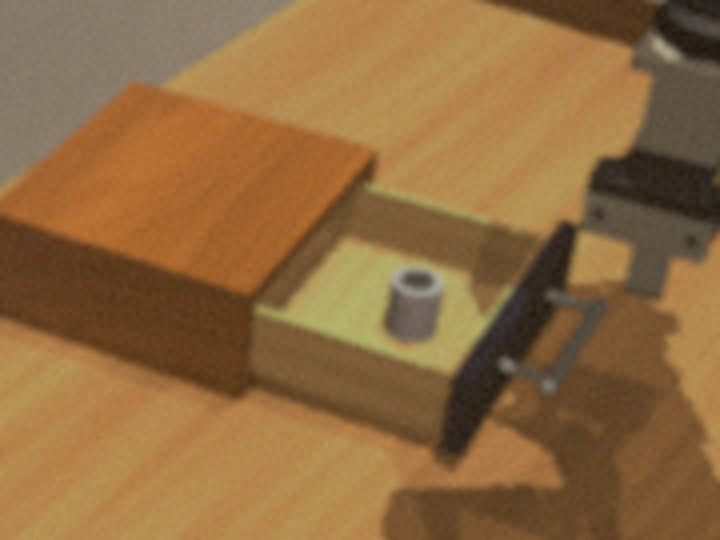

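The capsule stands upright with its lid shut. Closing the fingers and dropping in front of the bar.

Emit:
arm_command(
  xyz=[
    [0,0,0],
    [0,0,-20],
    [0,0,-20],
    [0,0,-20],
    [0,0,-15],
    [0,0,-9],
    [0,0,0],
    [6,0.9,0],
    [6,0.9,0],
    [4,0.6,0],
    [2,0.3,0],
    [2,0.3,0],
    [2,0.3,0],
    [3,0.4,0],
    [3,0.4,0],
    [4,0.6,0],
    [5,0.7,0],
    [5,0.7,0],
    [5,0.7,0],
    [5,0.7,0],
  ],
  spin=[0,0,0,0,0,0,0,0,0,0,0,0,0,0,0,0,0,0,0,0],
  jaw=-1,
)

```text
time: 19.7
tool_pos: [0.4759, -0.3296, 0.2196]
tool_rot: [-3.141, 0.0, 0.147]
contact_force: [-0.5, 0.3, 0.3]
opening: 0.0007
grip_force: 0.6
```

Emit:
arm_command(
  xyz=[
    [6,0.9,0],
    [6,0.9,0],
    [6,0.9,0],
    [6,0.9,0],
    [6,0.9,0],
    [6,0.9,0],
    [6,0.9,0],
    [6,0.9,0],
    [6,0.9,0],
    [6,0.9,0],
    [6,0.9,0],
    [5,0.7,0],
    [4,0.6,0],
    [3,0.4,0],
    [2,0.3,0],
  ],
  spin=[0,0,0,0,0,0,0,0,0,0,0,0,0,0,0],
)

```text
time: 21.2
tool_pos: [0.5557, -0.3179, 0.2198]
tool_rot: [3.141, -0.0, 0.147]
contact_force: [-0.9, 0.9, 0.7]
opening: 0.0006
grip_force: 0.5
```

Emit:
arm_command(
  xyz=[
    [2,0.3,0],
    [2,0.3,0],
    [2,0.3,0],
    [2,0.3,0],
    [2,0.3,0],
    [2,0.3,0],
    [2,0.3,0],
  ],
  spin=[0,0,0,0,0,0,0],
)

```text
time: 21.9
tool_pos: [0.5696, -0.3158, 0.2197]
tool_rot: [3.141, 0.0, 0.147]
contact_force: [-1.1, 0.9, 0.8]
opening: 0.0006
grip_force: 0.5
```

```bash
python3 - <<'E'
from h import *
t=snap('top','t6');o=observe();print(o['tool_pos'],o['contact_force'])
P=cloud(t)*1000;n=np.array([.989,.146])
v,u=np.mgrid[0:480,0:640];h=t['img'].astype(int)
m=(P[...,2]>70)&(P[...,2]<84)&(h[...,2]>h[...,0]+5)&(P[...,1]<-180)&(P[...,0]>480)
a=P[m][:,:2]@n; print('front along',m.sum(),np.percentile(a,[5,50,95]))
m=(abs(P[...,2]-90)<3)&(h[...,0]>h[...,2]+20)&(P[...,1]<-180)&(P[...,0]>500);a=P[m][:,:2]@n;print('cab front',m.sum(),np.percentile(a,[1,2,5]))
E
```

```text
[ 0.56992683 -0.315776    0.21981257] [-1.36746221  1.0358091   0.36019253]
front along 391 [570.0353012  576.90172497 582.79317774]
cab front 6922 [605.72692829 608.19135621 615.32515475]
```

Still sliding at about 1 N, so I'm continuing in small steps.

Emit:
arm_command(
  xyz=[
    [2,0.3,0],
    [2,0.3,0],
    [2,0.3,0],
    [2,0.3,0],
    [2,0.3,0],
    [2,0.3,0],
    [1,0.15,0],
    [1,0.15,0],
  ],
  spin=[0,0,0,0,0,0,0,0],
)

```text
time: 22.75
tool_pos: [0.5836, -0.3137, 0.2198]
tool_rot: [3.141, -0.0, 0.147]
contact_force: [-1.8, 0.3, 1.4]
opening: 0.0005
grip_force: 0.5
```

Emit:
arm_command(
  xyz=[
    [1,0.15,0],
    [1,0.15,0],
    [1,0.15,0],
    [1,0.15,0],
    [0,0,0],
  ],
  spin=[0,0,0,0,0],
)

```text
time: 23.25
tool_pos: [0.5876, -0.3131, 0.2197]
tool_rot: [3.141, -0.0, 0.147]
contact_force: [-0.7, 0.1, 0.8]
opening: 0.0005
grip_force: 0.1
```

Emit:
arm_command(
  xyz=[
    [1,0.15,0],
    [1,0.15,0],
    [1,0.15,0],
    [1,0.15,0],
    [0,0,0],
  ],
  spin=[0,0,0,0,0],
)

```text
time: 23.75
tool_pos: [0.5898, -0.313, 0.2197]
tool_rot: [-3.14, 0.006, 0.147]
contact_force: [-11.6, -2.2, 5.9]
opening: 0.0004
grip_force: 6.0
```

Emit:
arm_command(
  xyz=[
    [1,0.15,0],
    [1,0.15,0],
    [1,0.15,0],
    [1,0.15,0],
    [0,0,0],
  ],
  spin=[0,0,0,0,0],
)

```text
time: 24.25
tool_pos: [0.5913, -0.3131, 0.2197]
tool_rot: [-3.138, 0.013, 0.147]
contact_force: [-27.0, -2.7, 13.4]
opening: 0.0005
grip_force: 13.2
```

The drawer is on its end stop. Backing off, rising and checking.

Emit:
arm_command(
  xyz=[
    [-6,-0.9,0],
    [-15,-2,0],
    [-30,-4,0],
    [-30,-4,0],
    [-30,-4,30],
    [-30,-4,30],
    [-30,-4,40],
    [-20,-10,40],
    [0,0,0],
    [0,0,0],
  ],
  spin=[0,0,0,0,0,0,0,0,0,0],
)

```text
time: 25.25
tool_pos: [0.4045, -0.345, 0.3606]
tool_rot: [3.139, -0.002, 0.146]
contact_force: [0.1, -0.1, -0.1]
opening: 0.0006
grip_force: 0.0
```

```bash
python3 - <<'E'
from h import *
t=snap('side','s7');t2=snap('top','t7');o=observe();print(o['time'],o['tool_pos'],o['contact_force'])
cv2.imwrite('pics/f.png',np.hstack([cv2.resize(cv2.imread('pics/s7.png'),(400,300)),cv2.resize(cv2.imread('pics/t7.png'),(400,300))]))
b=np.hstack([cv2.imread('pics/s7.png')[150:450,200:500],cv2.imread('pics/t7.png')[120:420,260:560]]);cv2.imwrite('pics/f.png',cv2.resize(b,(800,400)))
E
```

```text
25.35 [ 0.40482463 -0.34441932  0.35850866] [ 0.24224591 -0.05885137  0.29850245]
```

View pics/f.png

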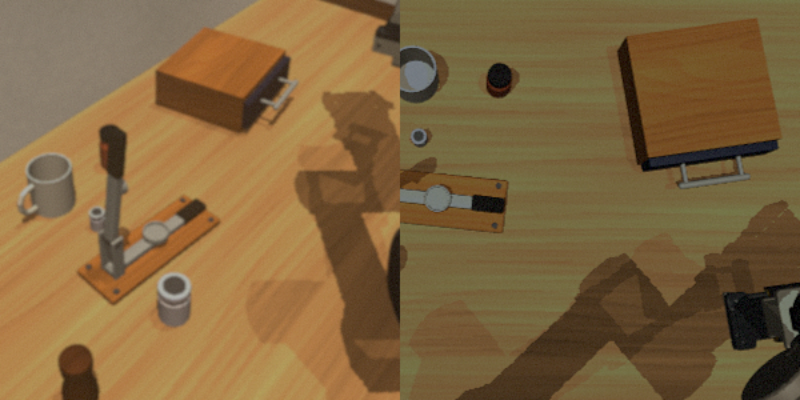

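The drawer front is flush with the cabinet, the dish is empty, the pliers are open and the bystanders haven't moved. Handing in.

```bash
python3 -c "
from cell import *
print(hand_in())"
```

```text
the job is handed in; nothing more can be done
None
```

The lid is pressed fully shut, the closed capsule was set down upright in the drawer and released, the drawer is pushed home to its stop, and the job was handed in at about 25 s with the mug, jar and mill untouched.

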